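# Change the power module in the drawer tester and start the next test

### The arm

A 6-joint arm with a two-finger parallel gripper is mounted at the origin on the work surface. World frame = base frame: x ahead of the robot, y to its left, z up, the work surface at z = 0. Lengths are in mm, angles in rad, forces in N, time in s.
With the tool pointing down it reaches from about 275 to 750 mm from the base axis. Payload 10.2 kg.
Tool frame: the origin (TCP) lies between the finger pads; the fingertips stand 22 mm ahead of it and the grasp point (between the pads) lies 3 mm ahead of it (ctrl.nose_length is the distance from the TCP to the fingertips, in mm); z points along the fingers, y is the line along which they close (so a half turn about z gives the same grasp; the last joint's range is limited). The gripper opens to 85 mm and grips with 20 to 120 N. Pads are 22 mm wide; open, the fingers measure 114 mm over their backs; the gripper's body (76 mm by 85 mm) begins 54 mm behind the grasp point. The pads swing forward as they close: fully open they stand 13 mm farther back than shut.
Start: joints at [-0.223, 0.313, 1.498, -0, 1.331, -0.223], TCP at [525.006, -0.014, 253.294] pointing down, gripper open.
Joint ranges: [-2.94, 2.94], [-0.97, 2.17], [0.19, 2.56], [-1.23, 4.37], [0.02, 3.11], [-2.88, 2.88]. Speed limits (rad/s): [2.39, 2.39, 3.01, 3.14, 3.14, 3.14].

### API

Orientations are given as a unit quaternion [w, x, y, z].
In Python, from rig import sense, imaging, ctrl gives the robot as it stands. The module is installed in compiled form; this text tells all that it offers.
- The arm moves only by the tool apply_moves, never from a script. Its argument "commands" is a list of rows, each a list of 5 numbers: the gripper command: -1 is fully open, 1 is shut, values between are in proportion, then the shift along the tool's x, y, z in mm, then the turn about the tool's z in degrees. A call has 1 to 20 rows; each row shifts and turns the commanded pose from where the row before left it, along the tool's axes as they then stand; what a row does not reach is not made up. A row lasts 1/8 s, in which the tool goes at most 62.5 mm and 10.7 degrees, less where a joint would pass 70% of its speed; a pose out of reach is approached as far as the arm can. A call is refused whole if a number of a shift passes 62.5 or a number of a turn 10.7, either way. A call with a gripper value outside its range is refused whole. The fingers move at their own pace and stop on an object; "newtons" is the grip in N (left out, the last holds). Time passes only in rows, so rows that do not move let the fingers close. It gives the time, the measured TCP pose, the force, the opening and the grip force at its end, in the units of the state.
- sense(): the state, without advancing time (a new reading comes with each control period).
- imaging.capture(name): name is "scene" or "side" or "wrist"; returns the picture (384x512x3 uint8, blue, green, red); there is no depth.
- imaging.calibration(name): a dict with "camera_matrix" (3x3 intrinsics, pixels), "world_to_cam" (4x4, takes a point from world to camera coordinates). Camera axes: x right, y up, looking along -z (the intrinsics and any distortion apply to the point x, -y, -z); pixel columns grow to the right and rows downward; lengths in mm; the calibration is good to about 2 mm. A picture is of the moment at which its call begins: read the wrist's pose just before it. calibration takes no time and is no camera call; for the wrist camera it gives the pose at the moment of the call.
- ctrl.finish_job(): hands the job in; it is judged then, once.
The state is a dict: "time_s": time; "joints": joint angles; "dq": joint speeds; "tau": joint torques, N m; "eef_pos": TCP position; "ee_rot": TCP orientation; "force": force on the tool from outside, world axes, zero at the start; "wrist_torque": the same for the moment, N m; "grip_width": opening from 0.0 (shut) to 1.0 (fully open); "grip_force": force on a finger pad.
Only numpy, scipy, OpenCV 4.12 (cv2) and the standard library are available. Lean on these libraries where they do the work, as an engineer would, in place of code of your own. Each camera call takes 0.05 s, during which the arm holds its last target. There are 200 camera calls.

### The job

Change over the tester: lay the tested module from the drawer's nest flat, label up, in the empty bay of the blue tray, then take the next module from the end slot of the black rack and lay it in the nest gold contacts down (label up), flat on the pocket floor between the locators. Set the modules down without dropping them, then push the drawer in until it clicks home against its stop, press the green start button and leave it released. Leave the other modules, the screwdriver, the multimeter and the pen pot where they are.

Things in the scene. Friction and masses are not known exactly. Their poses are not given: they have to be found in the camera images.
- old_center (a point): Centre of the tested power module: black block 44 x 62 x 20 mm, about 110 g, lying in the drawer's nest with its blue-and-white label up. Own z points out of the label face (up), x across its 44 mm width, y along its 62 mm length; six gold contact pads on the face opposite the label.
- new_center (a point): Centre of the next power module, the same block. It stands on a short end in the rack's end slot, 62 mm side upright, centre 31 mm above the slot floor. Own y points out of the blue label face, -y out of the face with the gold pads, x across its 44 mm width, z along its 62 mm length (up at the start). Pads are symmetrical: either end may lead in the nest.
- rack: Fixed black rack, base 62 x 114 x 8 mm, origin under its centre. Three slots 36 mm apart along its y, each 22 mm wide, floor 8 mm above the bench, between dividers 34 mm high and only 34 mm wide in x, so both sides of a module are open to fingers. Next module in the +y slot, another in the middle one, -y slot empty. Labels face rack +y, x axes parallel.
- tray_bay (a point): Centre of the floor of the empty bay of the fixed blue out-tray, 4 mm above the bench. The bay is 108 mm along its own x and 78 mm along y, z up, inside walls 14 mm high. The tray's other bay (-y side, behind a 4 mm divider) holds an already tested module.
- nest_floor (a point): Centre of the nest's pocket floor on the drawer, 48 mm above the bench; z up, y the way the drawer slides in. A module lies flat in it, 62 mm side along y, between black corner locators (2 mm clearance all round, flared outward above 6 mm, 13 mm high). The middle 44 mm of both long sides is open; the block there is 36 mm wide, 20 mm tall: room for fingers.
- tester: Fixed drawer tester, origin on the bench below the nest centre as it is at the start; axes parallel to those of nest_floor, y the way the drawer slides in. Base plate 170 mm wide, 12 mm high, from y -110 to 255 mm. Hood 160 mm wide from y 65 to 185 mm, open mouth 95 mm high, roof 115 mm above the bench with a clear window; behind it a housing 127 mm high.
- drawer_bar (a point): Middle of the drawer's pull bar: round, dark, 10 mm thick, 80 mm long across x, 44 mm above the bench, 100 mm before (-y) the nest centre and 31 mm before the blue drawer front, whose top is 54 mm above the bench. The base plate below is 12 mm high. Axes as nest_floor; pushing the bar along +y slides the drawer in.
- drawer (a joint): Drawer position: 0 fully out (at the start), 0.110 m home under the hood at its stop. It slides with 1 to 2 N; near the end a spring roller resists with about 4 N more, from 0.098, crest at 0.105; before the crest it pushes the drawer back a little, past it it pulls the drawer against the stop and holds it there.
- start_button_top (a point): Centre of the top of the green start button, 28 mm across, on the hood's roof, 137 mm above the bench. It is pressed straight down, 6 mm, 5 N at full depth, and springs back.
- start_button (a joint): Travel of the start button: 0 released, 0.006 m fully pressed.
- rack_mate_center (a point): Centre of the other module, in the rack's middle slot; block and axes as new_center. To be left alone.
- tray_mate_center (a point): Centre of the module in the tray's other bay; block and axes as old_center. To be left alone.
- screwdriver_center (a point): Red-handled screwdriver lying on the bench, about 200 mm long along its x; to be left alone.
- multimeter_center (a point): Yellow multimeter, 82 x 165 x 36 mm, lying on the bench; to be left alone.
- pen_pot_center (a point): Black pen pot, 76 mm across and 95 mm high, pens to 155 mm, standing on the bench; the point is half-way up the pot. To be left alone.
- new_module: The next module, as new_center, but measured at the middle of the short end it stands on.
- old_module: The tested module, as old_center, but measured at the middle of its pad face.
There are look-alikes about, which are no part of the job. What is shaped like the old_module but brown or orange is not meant.

How it is judged (in metres and radians):
On the way, in this order (a step that is already met when the one before it is completed fails the run):
1. the tested module lies flat, label up, in the empty bay of the tray and is let go (x of old_center in the frame of tray_bay between -0.035 and 0.035 m and y of old_center in the frame of tray_bay between -0.02 and 0.02 m and z of old_center in the frame of tray_bay between 0.007 and 0.013 m and angle between old_center's own z axis and vertical below 0.12 rad and contact force between the fingers and old_module below 0.1 N and linear speed of old_module below 0.02 m/s), for 0.2 s.
2. the next module lies contacts down, flat on the floor of the nest, and is let go (horizontal distance between new_center and nest_floor below 0.004 m and z of new_center in the frame of nest_floor between 0.008 and 0.012 m and angle between new_center's own y axis and vertical below 0.1 rad and contact force between the fingers and new_module below 0.1 N and linear speed of new_module below 0.02 m/s), for 0.2 s.
3. the drawer is home past its detent with the module in the nest (value of joint drawer above 0.1085 m and horizontal distance between new_center and nest_floor below 0.004 m and z of new_center in the frame of nest_floor between 0.008 and 0.012 m and angle between new_center's own y axis and vertical below 0.1 rad), for 0.3 s.
4. the start button is pressed with the drawer home (all of step 3 and value of joint start_button above 0.004 m), for 0.05 s.
At the end, for the whole second after the job is handed in: Tested module flat (0.12 rad, 3 mm), label up, inside the bay; next module contacts down in the nest (0.10 rad), centre within 4 mm sideways and 2 mm of 10 mm above the floor, either end leading; drawer past 0.1085 m; button pressed 4 mm, then released (under 1.5 mm); all at rest (all of step 3 and x of old_center in the frame of tray_bay between -0.035 and 0.035 m and y of old_center in the frame of tray_bay between -0.02 and 0.02 m and z of old_center in the frame of tray_bay between 0.007 and 0.013 m and angle between old_center's own z axis and vertical below 0.12 rad and linear speed of each of old_module, new_module below 0.02 m/s and value of joint start_button below 0.0015 m); the robot touches nothing.
It fails at once if a module is dropped: it falls free by more than about 15 mm ((contact force between each of the fingers, the arm and new_module below 0.1 N and linear speed of new_module above 0.55 m/s) or (contact force between each of the fingers, the arm and old_module below 0.1 N and linear speed of old_module above 0.55 m/s)).
It fails at once if another module in the rack or in the tray is shifted by over 20 mm (distance of any of rack_mate_center, tray_mate_center from where it was at the start of the episode above 0.02 m).
It fails at once if the screwdriver, the multimeter or the pen pot is moved by over 30 mm (distance of any of screwdriver_center, multimeter_center, pen_pot_center from where it was at the start of the episode above 0.03 m).
It also fails if it takes over 64 s, if anything falls off the work surface, if the arm or the gripper's body presses on something with over 40 N, if the wrist force passes 120 N, or if a joint passes its speed limit or range.

## Working session

There is one attempt and no reset: what is moved stays moved. The work goes in short steps, Python scripts to look and compute and a tool call to move; the robot and the scene stay as the last step left them, time stands still between calls to the robot, and variables do not carry over. Pictures are saved under pics/ and viewed, at most 10 in all, crops included, and the job is handed in when it is done.

Besides the shell and the picture viewer there is one more tool, called after "Request:" as name(argument=value, ...) on one line, values as JSON. apply_moves: Moves the arm, as the interface text tells. Its arguments: {"type":"object","properties":{"commands":{"type":"array","items":{"type":"array","items":{"type":"number"}}},"newtons":{"type":"number"}},"required":["commands"]}

```bash
mkdir -p pics; python3 - <<'E'
from rig import sense, imaging, ctrl
import cv2,numpy as np
for n in ("scene","side"):
    im=imaging.capture(n); cv2.imwrite(f"pics/{n}0.png",cv2.resize(im,(800,600),interpolation=cv2.INTER_CUBIC))
    c=imaging.calibration(n); print(n,c["camera_matrix"],np.round(c["world_to_cam"],4).tolist(),[k for k in c])
c=imaging.calibration("wrist");print(c["camera_matrix"],np.round(c["world_to_cam"],4).tolist())
print(sense())
E
```

```text
scene [[402.44205972   0.         252.97891556]
 [  0.         402.44205972 190.3366606 ]
 [  0.           0.           1.        ]] [[-0.7124, 0.7016, -0.0163, 381.5447], [-0.4325, -0.4206, 0.7975, 140.6301], [0.5527, 0.5752, 0.6031, -1734.5559], [0.0, 0.0, 0.0, 1.0]] ['camera_matrix', 'world_to_cam']
side [[458.8328939    0.         253.26602296]
 [  0.         458.8328939  196.6182569 ]
 [  0.           0.           1.        ]] [[0.996, -0.0889, -0.0063, -560.8761], [0.0709, 0.7483, 0.6596, -98.5172], [-0.0539, -0.6574, 0.7516, -1308.3739], [0.0, 0.0, 0.0, 1.0]] ['camera_matrix', 'world_to_cam']
[[299.99037349   0.         257.43987974]
 [  0.         299.99037349 190.94569091]
 [  0.           0.           1.        ]] [[1.0, 0.0005, -0.0006, -525.1751], [-0.0006, 0.962, -0.273, 35.3921], [0.0005, 0.273, 0.962, -379.5104], [0.0, 0.0, 0.0, 1.0]]
{'time_s': 0.1, 'joints': array([-2.23377846e-01,  3.13379425e-01,  1.49832464e+00, -6.12720093e-06,
        1.33099135e+00, -2.23389274e-01]), 'dq': array([-0.00081532, -0.00092673, -0.00229049, -0.00038616,  0.00157804,
       -0.00077084]), 'tau': array([ 2.30574413e-03, -4.12899542e+01, -2.60142785e+01, -1.81123951e-04,
        3.02137116e-03,  1.15447833e-05]), 'eef_pos': array([5.24809047e+02, 4.14197935e-02, 2.52813497e+02]), 'ee_rot': array([-4.64985759e-04,  7.07102118e-01,  7.07111230e-01, -2.96345644e-04]), 'force': array([ 0.6872261 , -0.58154521, -0.52954627]), 'wrist_torque': array([ 0.0349454 ,  0.01785526, -0.02464632]), 'grip_force': 0.0, 'grip_width': 0.9953262669001586}
```

View pics/scene0.png

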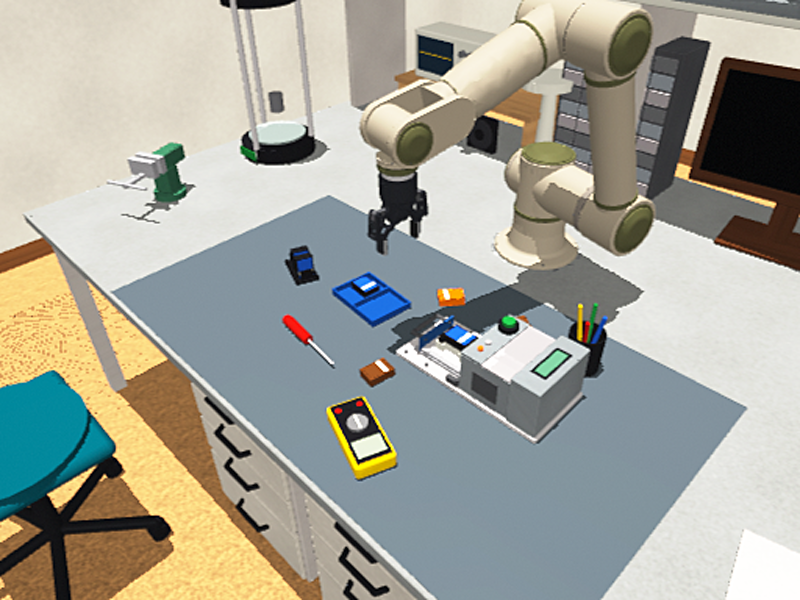

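View pics/side0.png

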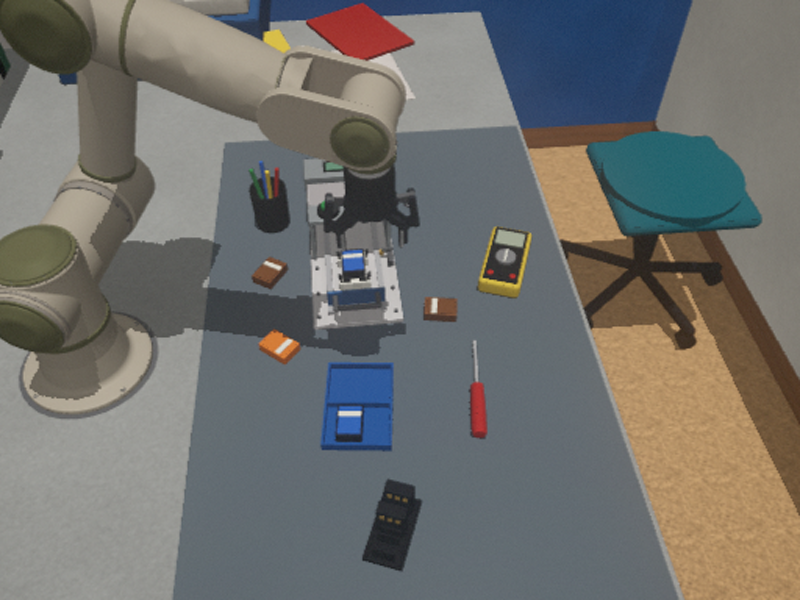

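Candidates seen in the side view (800×600 pixels):
- Blue-labelled block in the drawer nest at (353,263): this is the tested module.
- Blue module in the tray's lower bay at (350,422): the mate.
- Brown blocks at (270,271) and (440,309), and an orange one at (279,346): look-alikes.
- Upright modules in the rack at about (398,490), the end (+y) slot, and (393,515), the middle slot. The gold pads face the camera, so the labels face +y.

I'll localise these next.

```bash
cat > h.py <<'E'
from rig import sense, imaging, ctrl
import cv2,numpy as np
def ray(cal,u,v,z):
    K=cal["camera_matrix"];M=np.array(cal["world_to_cam"]);R=M[:3,:3];t=M[:3,3]
    d=np.linalg.inv(K)@[u,v,1]; d=R.T@(d*[1,-1,-1]); c=-R.T@t
    return np.round(c+d*(z-c[2])/d[2],1)
def proj(cal,p):
    M=np.array(cal["world_to_cam"]);q=(M[:3,:3]@p+M[:3,3])*[1,-1,-1];q=cal["camera_matrix"]@q
    return np.round(q[:2]/q[2],1)
E
python3 - <<'E'
from h import *
c=imaging.calibration("side");s=1.5625
for n,u,v,z in [("old",353,263,68),("trayTL",327,365,14),("trayTR",393,364,14),("trayBL",321,448,14),("trayBR",393,447,14),("divL",326,405,14),("rackTop",398,486,70),("rackmid",393,508,70),("rackBL",363,560,8),("rackBR",402,568,8),("screwhandle",478,410,15),("screwtip",474,345,8),("brown",440,305,20),("meter",504,260,36),("pot",270,190,95),("bar",354,312,44),("baseplFL",315,330,12),("baseplFR",405,322,12)]:
    print(n,ray(c,u/s,v/s,z))
print(ctrl.nose_length)
E
```

```text
old [493.6 138.2  68. ]
trayTL [434.5 -59.9  14. ]
trayTR [552.2 -68.8  14. ]
trayBL [ 420.4 -227.8   14. ]
trayBR [ 537.6 -236.8   14. ]
divL [ 430.6 -144.9   14. ]
rackTop [ 537.  -335.6   70. ]
rackmid [ 526.6 -369.6   70. ]
rackBL [ 477.6 -417.2    8. ]
rackBR [ 533.6 -434.3    8. ]
screwhandle [ 687.3 -179.7   15. ]
screwtip [704.4 -35.    8. ]
brown [653.1  57.8  20. ]
meter [792.4 150.   36. ]
pot [333.8 339.2  95. ]
bar [489.1  34.7  44. ]
baseplFL [414.1  25.   12. ]
baseplFR [583.3  28.6  12. ]
22.0
```

Request:
apply_moves(commands=[[-1, 47, -10, 0, 0], [-1, 47, -11, 0, 0], [-1, 46, -10, 0, 0], [-1, 0, 0, 0, 0], [-1, 0, 0, 0, 0]])

```text
time_s: 0.72
eef_pos: [494.1, 139.6, 253.1]
ee_rot: [-0.0, 0.707, 0.707, -0.0]
force: [0.7, 1.2, -0.1]
grip_width: 0.999
grip_force: 0.0
```

```bash
python3 - <<'E'
from h import *
import pickle
s=sense();c=imaging.calibration("wrist");im=imaging.capture("wrist")
print(s["eef_pos"],s["ee_rot"]);pickle.dump(c,open("w1.pkl","wb"))
print(proj(c,np.array([494,138,68])))
cv2.imwrite("pics/w1.png",cv2.resize(im,(800,600),interpolation=cv2.INTER_CUBIC))
E
```

```text
[494.05984315 139.64206698 253.07357918] [-4.16813436e-05  7.07048853e-01  7.07164666e-01 -2.27993204e-04]
[256.9 176.5]
```

View pics/w1.png

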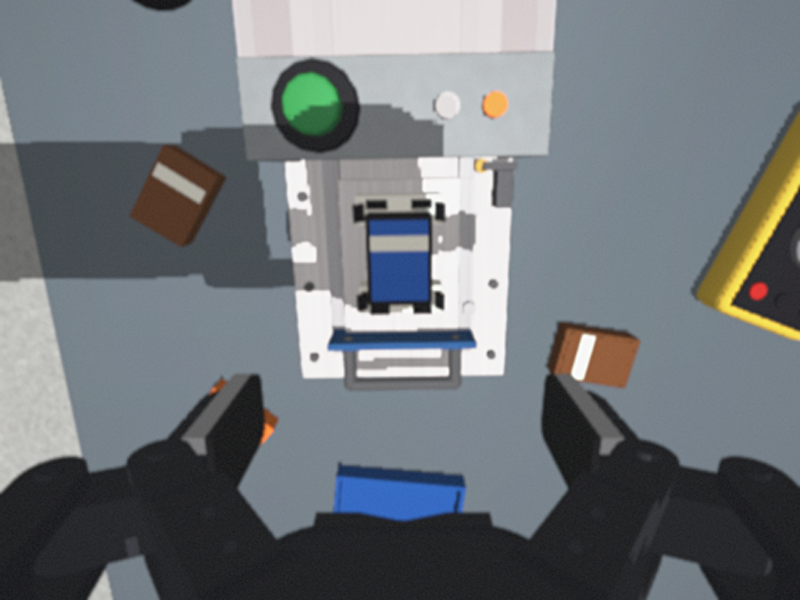

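The tested module's blue label is at (400,258), with corners at (370,216), (431,214), (432,302) and (369,304). The button is at (312,103), the pull bar at (403,383), and the tray edge shows at the bottom. The brown and orange look-alikes lie away from it.

```bash
python3 - <<'E'
from h import *
import pickle
c=pickle.load(open("w1.pkl","rb"));s=1.5625
q=[ray(c,u/s,v/s,68) for u,v in [(370,216),(431,214),(432,302),(369,304)]];print(q,np.mean(q,0))
for n,u,v,z in [("btn",312,103,137),("barL",345,383,44),("barR",461,382,44),("bpL",303,378,12),("bpR",505,374,12),("hL",247,160,115),("hR",549,153,115),("tL",338,467,14),("tR",465,480,14),("frontL",332,334,54),("frontR",473,331,54)]: print(n,ray(c,u/s,v/s,z))
im=imaging.capture("wrist")
cv2.imwrite("pics/w1c.png",cv2.resize(im[100:240,180:340],(800,700),interpolation=cv2.INTER_CUBIC)[:600])
E
```

```text
[array([473.7, 177.7,  68. ]), array([513.2, 179. ,  68. ]), array([514.9, 119.7,  68. ]), array([471.9, 118.2,  68. ])] [493.425 148.65   68.   ]
btn [452.  237.6 137. ]
barL [450.4  47.3  44. ]
barR [540.1  48.2  44. ]
bpL [410.8  36.3  12. ]
bpR [581.3  40.   12. ]
hL [412.1 212.  115. ]
hR [572.2 215.6 115. ]
tL [437.5 -49.4  14. ]
tR [551.1 -62.9  14. ]
frontL [443.6  91.3  54. ]
frontR [546.   93.7  54. ]
```

View pics/w1c.png

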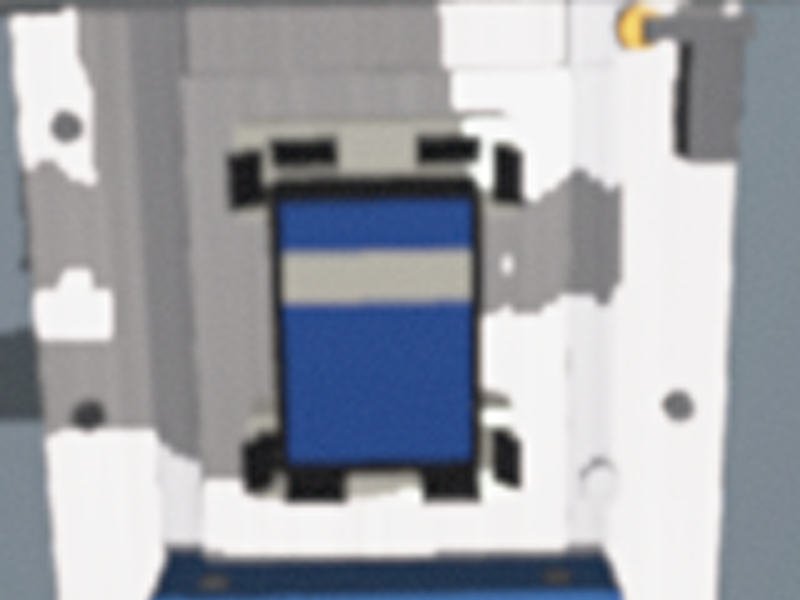

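The crop shows the blue-labelled black module in the nest, held by four pairs of black corner locators. It is turned about 1.25° from the world axes. Plate, bar, hood and label all put the nest at (493.5, 148.4). Going down to grip it near the fingertips.

Request:
apply_moves(commands=[[-1, 8.8, -0.5, 40, -1.25], [-1, 0, 0, 45, 0], [-1, 0, 0, 45, 0], [-1, 0, 0, 35, 0], [-1, 0, 0, 17, 0], [-1, 0, 0, 0, 0], [0.2, 0, 0, 0, 0], [1, 0, 0, 0, 0], [1, 0, 0, 0, 0], [1, 0, 0, 0, 0], [1, 0, 0, 0, 0]], newtons=35)

```text
time_s: 2.2
eef_pos: [493.9, 148.7, 72.3]
ee_rot: [0.001, 0.699, 0.715, 0.0]
force: [-1.8, -0.6, 7.1]
grip_width: 0.507
grip_force: 36.2
```

Request:
apply_moves(commands=[[1, 0, 0, -10, 0], [1, 0, 0, -30, 0], [1, 0, 0, -50, 0], [1, -20, 0, -50, 0], [1, -45, 0, -20, 2], [1, -45, 0, 0, 2], [1, -45, 0, 0, 2.25], [1, -40, 0, 0, 0], [1, -14, 0, 0, 0], [1, 0, 0, 0, 0], [1, 0, 0, 0, 0]])

```text
time_s: 3.58
eef_pos: [487.5, -58.9, 231.4]
ee_rot: [-0.0, 0.737, 0.676, 0.0]
force: [0.4, 0.1, -1.5]
grip_width: 0.504
grip_force: 36.1
```

```bash
python3 - <<'E'
from h import *
import pickle
s=sense();c=imaging.calibration("wrist");im=imaging.capture("wrist")
print(s["eef_pos"],s["ee_rot"],s["grip_width"]);pickle.dump(c,open("w2.pkl","wb"))
cv2.imwrite("pics/w2.png",cv2.resize(im,(800,600),interpolation=cv2.INTER_CUBIC))
E
```

```text
[487.5289097  -58.8560862  231.41502798] [-7.88181151e-05  7.36890402e-01  6.76012210e-01  1.43025643e-04] 0.5036350614949953
```

View pics/w2.png

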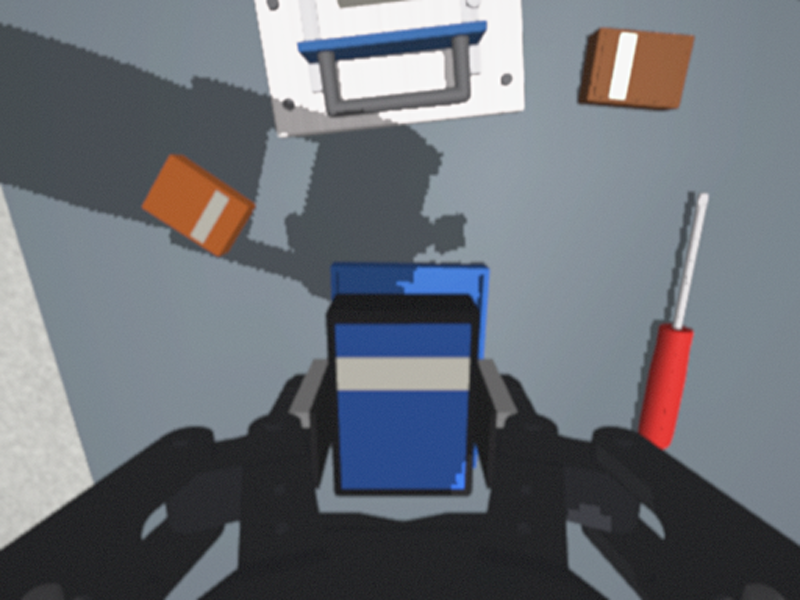

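The module is held level in the fingers. The tray's far rim runs from (331,264) to (489,266), already square with the tool.

```bash
python3 - <<'E'
from h import *
import pickle
c=pickle.load(open("w2.pkl","rb"));s=1.5625
a,b,d=[ray(c,u/s,v/s,14) for u,v in [(331,264),(489,266),(484,360)]]
print(a,b,d,np.linalg.norm(a-b)); x=(b-a)/np.linalg.norm(b-a);y=np.array([-x[1],x[0],0])
print(np.degrees(np.arctan2(x[1],x[0])),(a+b)/2-43*y)
c=imaging.calibration("side");print(proj(c,np.array([490,-103,24])))
E
```

```text
[435.8 -54.5  14. ] [551.7 -66.   14. ] [ 545.2 -140.5   14. ] 116.46913754295602
-5.666538296491852 [ 489.50424005 -103.0398764    14.        ]
[229.8 242.5]
```

Request:
apply_moves(commands=[[1, -22, 3, 20, 0.5], [1, -21.8, 2.8, 45, 0], [1, 0, 0, 50, 0], [1, 0, 0, 45, 0], [1, 0, 0, 25, 0], [1, 0, 0, 12, 0], [1, 0, 0, 4, 0], [1, 0, 0, 0, 0], [1, 0, 0, 0, 0]])

```text
time_s: 4.75
eef_pos: [489.7, -104.2, 31.1]
ee_rot: [0.001, 0.74, 0.672, 0.0]
force: [0.1, 0.3, -1.6]
grip_width: 0.508
grip_force: 36.1
```

Request:
apply_moves(commands=[[1, 0, 0, 1, 0], [1, 0, 0, 1, 0], [1, 0, 0, 0.7, 0], [1, 0, 0, 0, 0]])

```text
time_s: 5.25
eef_pos: [489.3, -104.1, 28.3]
ee_rot: [0.0, 0.74, 0.672, 0.0]
force: [-3.6, 1.2, 7.9]
grip_width: 0.507
grip_force: 37.2
```

Request:
apply_moves(commands=[[-0.2, 0, 0, 0, 0], [-0.35, 0, 0, 0, 0], [-0.35, 0, 0, 0, 0], [-0.35, 0, 0, 0, 0], [-0.35, 0, 0, -15, 0], [-0.4, 0, 0, -40, 0], [-0.7, 0, 0, -60, 0], [-0.7, 0, 0, -60, 0], [-0.7, 0, 0, -60, 0], [-0.7, 0, 0, 0, 0]])

```text
time_s: 6.5
eef_pos: [490.3, -104.5, 267.9]
ee_rot: [0.005, 0.74, 0.672, 0.002]
force: [-0.0, -0.0, -1.2]
grip_width: 0.852
grip_force: 0.0
```

Request:
apply_moves(commands=[[-0.7, -40, 13, 0, 0], [-0.7, -55, 18, 0, 0], [-0.7, -55, 18, 0, 0], [-0.7, -49, 16, 0, 0], [-0.7, 0, 0, 0, 5], [-0.7, 0, 0, 0, 5], [-0.7, 0, 0, 0, 0]])

```text
time_s: 7.38
eef_pos: [534.6, -308.2, 262.0]
ee_rot: [-0.001, 0.796, 0.606, -0.0]
force: [0.4, 0.3, 0.4]
grip_width: 0.85
grip_force: 0.0
```

```bash
python3 - <<'E'
from h import *
import pickle
s=sense();c=imaging.calibration("wrist");im=imaging.capture("wrist")
print(s["eef_pos"],s["ee_rot"],s["grip_width"]);pickle.dump(c,open("w3.pkl","wb"))
cv2.imwrite("pics/w3.png",cv2.resize(im,(800,600),interpolation=cv2.INTER_CUBIC))
E
```

```text
[ 534.59713082 -308.22329071  262.0477231 ] [-6.17873275e-04  7.95797103e-01  6.05563023e-01 -1.19336701e-04] 0.8499396644537782
```

View pics/w3.png

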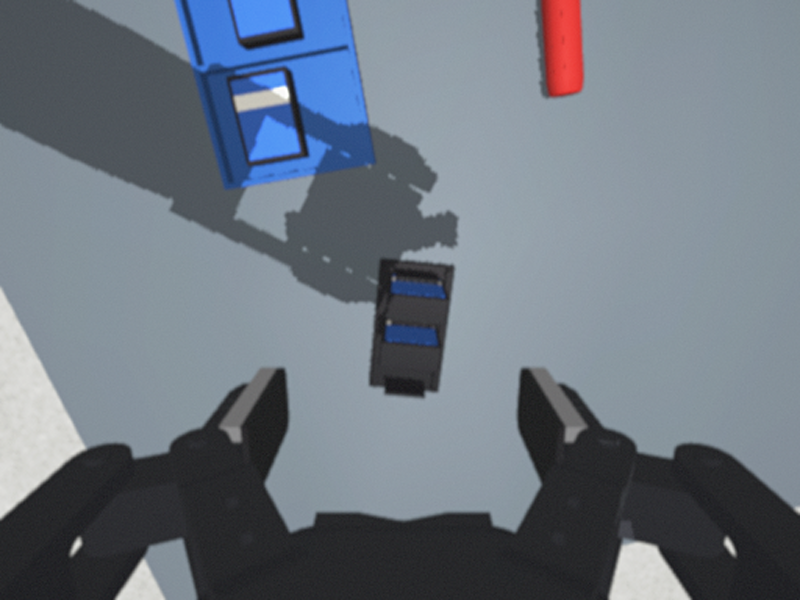

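The old module lies in the upper tray bay. The rack stands at about (412,325), with the end-slot module at about (415,283) and the mate at about (412,335). I'll take a closer crop to measure the tops.

```bash
python3 - <<'E'
from h import *
im=imaging.capture("wrist")
cv2.imwrite("pics/w3c.png",cv2.resize(im[155:260,220:310],(514,600),interpolation=cv2.INTER_CUBIC))
E
```

```text
(no output)
```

View pics/w3c.png

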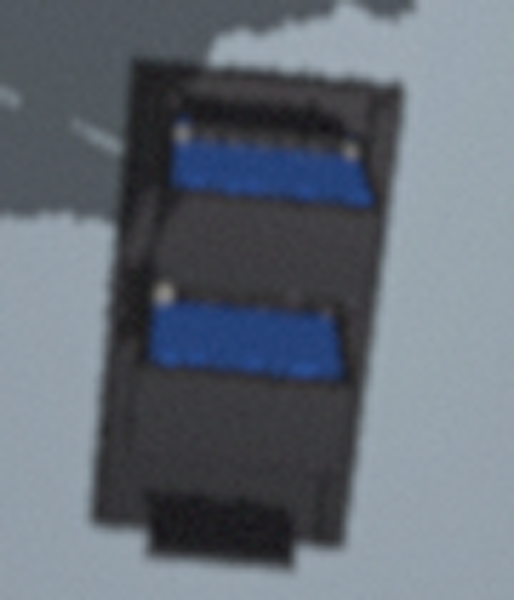

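```bash
python3 - <<'E'
from h import *
import pickle
c=pickle.load(open("w3.pkl","rb"));s=600/105
f=lambda u,v,z: ray(c,220+u/s,155+v/s,z)
B=[f(u,v,8) for u,v in [(137,62),(403,87),(342,547),(95,525)]];print(B,np.mean(B,0))
print([np.linalg.norm(B[i]-B[i-1]) for i in range(4)])
y=(B[0]+B[1]-B[2]-B[3])/2;y/=np.linalg.norm(y);x=(B[1]+B[2]-B[0]-B[3]);x/=np.linalg.norm(x)
print("yaw y",np.degrees(np.arctan2(-y[0],y[1])),"yaw x",np.degrees(np.arctan2(x[1],x[0])))
for p in ([(173,189),(373,204)],[(150,367),(343,379)]):
    q=[f(*a,68) for a in p];d=q[1]-q[0];m=(q[0]+q[1])/2
    print(q,np.linalg.norm(d),np.degrees(np.arctan2(d[1],d[0])),m-10*y)
print(np.mean(B,0)+36*y)
r=sense();w,a,b,z=r["ee_rot"];print("tool yaw",90-np.degrees(2*np.arctan2(a,1e-9))/2, np.degrees(np.arctan2(2*a*b,a*a-b*b)))
E
```

```text
[array([ 517.3, -307.1,    8. ]), array([ 573. , -328.3,    8. ]), array([ 532. , -434.4,    8. ]), array([ 476.2, -413. ,    8. ])] [ 524.625 -370.7      8.   ]
[np.float64(113.59586260071268), np.float64(59.59807043856374), np.float64(113.74625268552803), np.float64(59.76286472384001)]
yaw y -21.169599593070707 yaw x -20.909995816888166
[array([ 522.9, -322. ,   68. ]), array([ 559., -335.,   68.])] 38.36938884058491 -19.804496342688658 [ 537.3387016  -337.82515543   68.        ]
[array([ 508.7, -355.7,   68. ]), array([ 544.6, -368.2,   68. ])] 38.01394480976688 -19.19757638840351 [ 523.0387016  -371.27515543   68.        ]
[ 537.62567424 -337.12944044    8.        ]
tool yaw 7.203206564554421e-08 74.61002966061179
```

Request:
apply_moves(commands=[[-0.7, -14, 5.3, 10, 2.6], [-0.7, -13.5, 5.3, 40, 2.7], [-0.7, 0, 0, 50, 0], [-0.7, 0, 0, 40, 0], [-0.7, 0, 0, 30, 0], [-0.7, 0, 0, 12, 0], [-0.7, 0, 0, 4, 0], [-0.7, 0, 0, 0, 0]])

```text
time_s: 8.48
eef_pos: [537.4, -338.2, 77.4]
ee_rot: [0.001, 0.823, 0.568, 0.0]
force: [-0.4, 0.2, 0.4]
grip_width: 0.85
grip_force: 0.0
```

Request:
apply_moves(commands=[[-0.2, 0, 0, 2, 0], [0.5, 0, 0, 0, 0], [1, 0, 0, 0, 0], [1, 0, 0, 0, 0], [1, 0, 0, 0, 0], [1, 0, 0, 0, 0], [1, 0, 0, -5, 0], [1, 0, 0, -10, 0], [1, 0, 0, -20, 0], [1, 0, 0, -30, 0], [1, 0, 0, -30, 0], [1, 0, 0, 0, 0]], newtons=30)

```text
time_s: 9.98
eef_pos: [537.8, -338.4, 172.2]
ee_rot: [0.002, 0.823, 0.568, 0.001]
force: [-1.0, -0.2, -2.3]
grip_width: 0.508
grip_force: 30.8
```

Request:
apply_moves(commands=[[1, 16, -30, 0, 0], [1, 23, -42, 0, 0], [1, 22.2, -41.4, 0, -7.6], [1, 0, 0, 10, -7.7], [1, 0, 0, 40, 0], [1, 0, 0, 30, 0], [1, 0, 0, 0, 0]])

```text
time_s: 10.85
eef_pos: [451.6, -239.3, 87.4]
ee_rot: [-0.003, 0.74, 0.672, -0.0]
force: [-0.4, 0.4, -0.7]
grip_width: 0.507
grip_force: 31.1
```

```bash
python3 - <<'E'
from h import *
import pickle
c=pickle.load(open("w3.pkl","rb"));s=1.5625
print([ray(c,u/s,v/s,14) for u,v in [(227,188),(374,163)]])
s=sense();print(s["eef_pos"],s["joints"])
c=imaging.calibration("side");im=imaging.capture("side")
cv2.imwrite("pics/s2.png",cv2.resize(im[210:370,170:310],(700,800))[:600])
E
```

```text
[array([ 419.1, -221.1,   14. ]), array([ 533.2, -233.5,   14. ])]
[ 451.55535199 -239.26205894   87.35557766] [-7.16842884e-01  4.83279454e-01  1.72960491e+00 -1.93111979e-06
  9.34340609e-01 -6.20773064e-01]
```

View pics/s2.png

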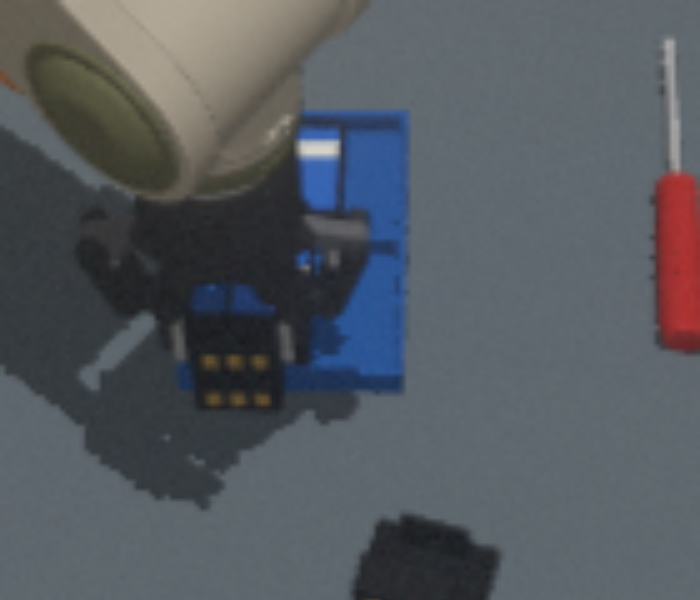

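The upright module, gold pads towards −y, hangs in front of the tray's near wall with the bench clear ahead of it. Lowering it onto the bench.

Request:
apply_moves(commands=[[1, -2, 0, 8, 0], [1, 0, 0, 6, 0], [1, 0, 0, 2, 0], [1, 0, 0, 1, 0], [1, 0, 0, 1, 0], [1, 0, 0, 0, 0]], newtons=30)

```text
time_s: 11.65
eef_pos: [452.6, -242.3, 71.6]
ee_rot: [0.0, 0.74, 0.672, 0.0]
force: [-0.3, 0.4, -1.2]
grip_width: 0.507
grip_force: 31.1
```

Request:
apply_moves(commands=[[1, 0, 0, 1.5, 0], [1, 0, 0, 1, 0], [1, 0, 0, 1, 0], [1, 0, 0, 0, 0]])

```text
time_s: 12.15
eef_pos: [452.6, -242.3, 68.0]
ee_rot: [-0.0, 0.74, 0.672, -0.0]
force: [0.8, -0.7, -1.6]
grip_width: 0.508
grip_force: 31.2
```

Request:
apply_moves(commands=[[1, 0, 0, 0.7, 0], [1, 0, 0, 0.7, 0], [1, 0, 0, 0, 0]])

```text
time_s: 12.52
eef_pos: [452.7, -242.4, 67.2]
ee_rot: [0.0, 0.74, 0.672, -0.0]
force: [-2.6, 0.8, 5.7]
grip_width: 0.509
grip_force: 31.9
```

Request:
apply_moves(commands=[[1, 0, 0, 1, 0], [1, 0, 0, 0.5, 0], [1, -5, 0, 0, 0], [1, -5, 0, 0, 0], [1, -5, 0, 0.3, 0], [1, -4, 0, 0.5, 0], [1, 0, 0, 0, 0]], newtons=20)

```text
time_s: 13.4
eef_pos: [450.8, -261.0, 65.2]
ee_rot: [-0.0, 0.74, 0.672, 0.0]
force: [-2.9, 3.6, 10.4]
grip_width: 0.506
grip_force: 33.5
```

```bash
python3 - <<'E'
from h import *
s=sense();print(s["eef_pos"],s["force"],s["wrist_torque"])
im=imaging.capture("wrist")[200:384,180:340];b=imaging.capture("side")[260:340,180:260]
cv2.imwrite("pics/t1.png",np.hstack([cv2.resize(im,(400,460)),cv2.resize(b,(400,460))]))
E
```

```text
[ 450.76371522 -260.99896294   65.16515383] [-2.92588636  3.60875158 10.39497875] [0.83044033 0.54056123 0.01609108]
```

View pics/t1.png

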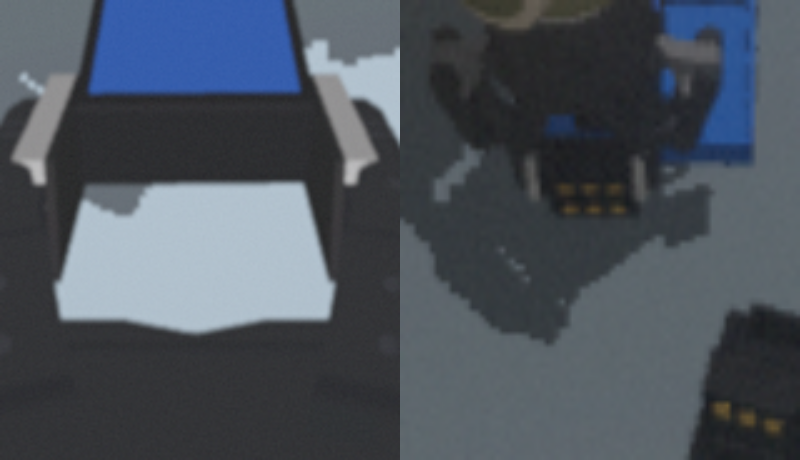

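```bash
cat >> h.py <<'E'
def tilt():
    """fit module tilt (about tool y axis) and offset from the wrist image's label column profile"""
    from scipy.spatial.transform import Rotation as Ro
    s=sense();c=imaging.calibration("wrist");im=imaging.capture("wrist").astype(int)
    w,x,y,z=s["ee_rot"];R=Ro.from_quat([x,y,z,w]).as_matrix();p=s["eef_pos"]
    col=im[:,254:261].mean(1);blue=(col[:,0]>110)&(col[:,0]-col[:,2]>60)
    runs=[];i=0
    while i<384:
        if blue[i]:
            j=i
            while j<384 and blue[j]: j+=1
            if j-i>2: runs.append((i,j))
            i=j
        else: i+=1
    return s,c,p,R,im,runs,col
def model(c,p,R,th,a,h):
    # axis at TCP + (0,0,a); module top edge h beyond axis; th=tilt towards -tool x. returns rows: label bottom, label top, top-face label edge, top-face pad edge
    up=np.array([-np.sin(th),0,-np.cos(th)]);lab=np.array([np.cos(th),0,-np.sin(th)])
    ax=np.array([0,0,a]);o=[]
    for u,l in [(h-60,10),(h-2,10),(h,10),(h,-10)]: o.append(proj(c,p+R@(ax+u*up+l*lab))[1])
    return o
E
python3 - <<'E'
from h import *
s,c,p,R,im,runs,col=tilt()
print(p,runs)
print([int(x) for x in col.mean(1)[180:300:3]])
for th in (0,10,20,30): print(th,model(c,p,R,np.radians(th),12.7,7.5))
E
```

```text
[ 450.75807687 -260.9443891    65.17388039] [(0, 19), (25, 48), (71, 140), (146, 168), (178, 186), (197, 237)]
[105, 104, 167, 214, 213, 199, 105, 106, 106, 106, 106, 106, 106, 106, 106, 106, 107, 106, 107, 71, 44, 50, 46, 46, 45, 46, 47, 47, 45, 46, 44, 132, 193, 192, 192, 192, 192, 192, 192, 192]
0 [np.float64(200.9), np.float64(238.8), np.float64(240.6), np.float64(278.9)]
10 [np.float64(188.7), np.float64(242.5), np.float64(245.1), np.float64(278.8)]
20 [np.float64(177.3), np.float64(246.6), np.float64(249.8), np.float64(278.0)]
30 [np.float64(167.0), np.float64(250.9), np.float64(254.7), np.float64(276.4)]
```

Request:
apply_moves(commands=[[1, -5.5, 0, 0.7, 0], [1, -5.5, 0, 1, 0], [1, -4.5, 0, 1.5, 0], [1, -4.2, 0, 1.8, 0], [1, -4.1, 0, 2.2, 0], [1, -4, 0, 2.3, 0], [1, 0, 0, 0, 0]], newtons=20)

```text
time_s: 14.42
eef_pos: [448.3, -289.0, 55.3]
ee_rot: [0.0, 0.74, 0.672, 0.0]
force: [-1.2, 0.8, 4.7]
grip_width: 0.505
grip_force: 33.2
```

```bash
python3 - <<'E'
from h import *
s,c,p,R,im,runs,col=tilt()
print(p,s["force"],runs)
print([int(x) for x in col.mean(1)[130:330:4]])
for th in (30,35,40,45,50): print(th,model(c,p,R,np.radians(th),12.7,9))
E
```

```text
[ 448.30829422 -289.00300955   55.31396337] [-1.20199001  0.81110908  4.73038802] [(1, 82), (92, 118), (147, 162), (179, 242)]
[131, 114, 114, 113, 54, 120, 119, 118, 211, 231, 231, 231, 174, 119, 119, 120, 120, 120, 120, 120, 120, 120, 121, 120, 120, 120, 120, 120, 66, 48, 48, 44, 45, 42, 167, 196, 196, 196, 196, 197, 196, 196, 195, 195, 195, 195, 195, 195, 194, 194]
30 [np.float64(168.7), np.float64(253.8), np.float64(257.6), np.float64(279.2)]
35 [np.float64(164.2), np.float64(256.2), np.float64(260.2), np.float64(278.3)]
40 [np.float64(160.1), np.float64(258.5), np.float64(262.8), np.float64(277.2)]
45 [np.float64(156.4), np.float64(260.9), np.float64(265.2), np.float64(275.9)]
50 [np.float64(153.2), np.float64(263.1), np.float64(267.6), np.float64(274.4)]
```

Request:
apply_moves(commands=[[1, -4, 0, 2.8, 0], [1, -4, 0, 3, 0], [1, -3.7, 0, 3, 0], [1, -3, 0, 3.2, 0], [1, -2.8, 0, 3.4, 0], [1, -2.5, 0, 3.5, 0], [1, -2, 0, 3.5, 0], [1, 0, 0, 0, 0]], newtons=20)

```text
time_s: 15.48
eef_pos: [446.1, -311.2, 32.4]
ee_rot: [0.0, 0.74, 0.672, -0.0]
force: [0.6, -0.9, 4.1]
grip_width: 0.508
grip_force: 33.4
```

```bash
python3 - <<'E'
from h import *
s,c,p,R,im,runs,col=tilt()
print(p,s["force"],runs)
print([int(x) for x in col.mean(1)[130:330:4]])
for th in (50,60,65,70,75,80): print(th,model(c,p,R,np.radians(th),15,9))
E
```

```text
[ 446.05809217 -311.19660945   32.36191236] [ 0.63269061 -0.9185492   4.06710659] [(0, 16), (36, 69), (125, 148), (172, 253)]
[167, 156, 131, 132, 132, 240, 239, 239, 240, 239, 240, 133, 136, 135, 136, 136, 137, 138, 137, 138, 138, 137, 138, 139, 139, 139, 138, 139, 139, 139, 140, 61, 55, 98, 114, 114, 113, 167, 197, 196, 196, 197, 196, 196, 196, 196, 196, 196, 195, 195]
50 [np.float64(152.5), np.float64(260.5), np.float64(264.9), np.float64(272.0)]
60 [np.float64(147.8), np.float64(264.7), np.float64(269.1), np.float64(268.8)]
65 [np.float64(146.4), np.float64(266.6), np.float64(271.0), np.float64(267.0)]
70 [np.float64(145.7), np.float64(268.3), np.float64(272.6), np.float64(265.2)]
75 [np.float64(145.8), np.float64(269.9), np.float64(274.1), np.float64(263.2)]
80 [np.float64(146.9), np.float64(271.3), np.float64(275.4), np.float64(261.2)]
```

Request:
apply_moves(commands=[[1, -1.5, 0, 2.5, 0], [1, -1, 0, 2.5, 0], [1, -0.5, 0, 2.2, 0], [1, 0, 0, 0, 0], [1, 0, 0, 0, 0]])

```text
time_s: 16.15
eef_pos: [445.9, -314.4, 25.6]
ee_rot: [0.001, 0.74, 0.672, -0.0]
force: [-0.7, -2.8, 6.1]
grip_width: 0.506
grip_force: 34.0
```

Request:
apply_moves(commands=[[0.0, 0, 0, 0, 0], [-0.3, 0, 0, 0, 0], [-0.5, 0, 0, 0, 0], [-0.5, 0, 0, 0, 0], [-0.5, 0, 0, -20, 0], [-0.5, 0, 0, -40, 0], [-0.5, 0, 0, -50, 0], [-0.5, 0, 0, -30, 0], [-0.5, 0, 0, 0, 0], [-0.5, 0, 0, 0, 0]])

```text
time_s: 17.4
eef_pos: [445.4, -313.4, 164.2]
ee_rot: [-0.001, 0.74, 0.672, -0.0]
force: [0.9, 0.5, 0.0]
grip_width: 0.751
grip_force: 0.0
```

```bash
python3 - <<'E'
from h import *
import pickle
s=sense();c=imaging.calibration("wrist");im=imaging.capture("wrist");pickle.dump((c,s,im),open("w5.pkl","wb"))
print(s["eef_pos"],s["grip_width"],s["force"])
hsv=cv2.cvtColor(im,cv2.COLOR_BGR2HSV)
m=cv2.inRange(hsv,(100,120,60),(130,255,255))
n,l,st,ce=cv2.connectedComponentsWithStats(m)
for i in range(1,n):
    if st[i,4]>80: print(st[i],ce[i],ray(c,*ce[i],20))
print("expect",proj(c,np.array([445,-285,20])))
E
```

```text
[ 445.35374603 -313.35948407  164.16969973] 0.750520919805007 [0.91890322 0.49334505 0.03561334]
[ 212    0  148   85 8427] [291.67248131  44.80265812] [ 484.5 -199.1   20. ]
[ 244   13   51   48 2341] [269.12857753  36.83724904] [ 466.8 -191.5   20. ]
[236 121  46  13 514] [257.88715953 127.15758755] [ 451.1 -261.5   20. ]
[ 236  147   45   38 1678] [258.26758045 165.36054827] [ 448.2 -295.1   20. ]
[332 226  54  29 603] [358.66832504 239.52404643] [ 537.8 -376.6   20. ]
expect [253.6 154.6]
```

```bash
python3 - <<'E'
from h import *
import pickle
c,s,im=pickle.load(open("w5.pkl","rb"))
hsv=cv2.cvtColor(im,cv2.COLOR_BGR2HSV);m=cv2.inRange(hsv,(100,120,60),(130,255,255));m[:115]=0;m[200:]=0;m[:,:225]=0;m[:,300:]=0
b=cv2.boxPoints(cv2.minAreaRect(cv2.findNonZero(m)))
w=np.array([ray(c,*q,20) for q in b]);print(b,w,w.mean(0),np.linalg.norm(np.diff(w,axis=0),axis=1))
E
```

```text
[[236. 184.]
 [236. 121.]
 [281. 121.]
 [281. 184.]] [[ 426.3 -310.4   20. ]
 [ 432.7 -254.6   20. ]
 [ 471.4 -258.3   20. ]
 [ 467.3 -314.3   20. ]] [ 449.425 -284.4     20.   ] [56.16582591 38.87647103 56.14988869]
```

Request:
apply_moves(commands=[[-0.5, 15, 0.2, 10, 0], [-0.5, 14, 0.1, 40, 0], [-0.5, 0, 0, 45, 0], [-0.5, 0, 0, 25, 0], [-0.5, 0, 0, 12, 0], [-0.5, 0, 0, 3, 0], [-0.5, 0, 0, 0, 0], [-0.5, 0, 0, 0, 0]])

```text
time_s: 18.45
eef_pos: [449.1, -285.2, 31.1]
ee_rot: [0.001, 0.74, 0.672, 0.0]
force: [0.1, -0.4, -0.7]
grip_width: 0.751
grip_force: 0.0
```

Request:
apply_moves(commands=[[-0.5, 0.7, 0, 3, 0], [-0.5, 0, 0, 2.3, 0], [0.2, 0, 0, 0, 0], [1, 0, 0, 0, 0], [1, 0, 0, 0, 0], [1, 0, 0, 0, 0], [1, 0, 0, 0, 0]], newtons=35)

```text
time_s: 19.32
eef_pos: [448.9, -284.3, 25.1]
ee_rot: [0.0, 0.74, 0.672, -0.0]
force: [-0.0, -0.5, 1.8]
grip_width: 0.505
grip_force: 36.4
```

Request:
apply_moves(commands=[[1, 0, 0, -8, 0], [1, 0, 0, -30, 0], [1, 0, 0, -50, 0], [1, 20, 0, -50, 0], [1, 45, 0.4, -20, 0], [1, 55, 0.5, 0, 0], [1, 55, 0.5, 0, 0], [1, 55, 0.5, 0, 0], [1, 55, 0.5, 0, 0], [1, 55, 0.5, 0, 0], [1, 50, 0, 0, 0], [1, 30, 0, 0, 0], [1, 12, 0, 0, -3.4], [1, 0, 0, 0, -3.3], [1, 0, 0, 0, 0], [1, 0, 0, 0, 0]])

```text
time_s: 21.32
eef_pos: [493.2, 144.9, 183.1]
ee_rot: [0.0, 0.7, 0.714, -0.0]
force: [-0.4, -0.2, -0.7]
grip_width: 0.505
grip_force: 36.1
```

```bash
python3 - <<'E'
from h import *
s=sense();im=imaging.capture("wrist")
w,a,b,z=s["ee_rot"];print(s["eef_pos"],"yaw",np.degrees(np.arctan2(2*a*b,a*a-b*b))-90)
for f in (im,cv2.resize(cv2.imread("pics/w2.png"),(512,384),interpolation=cv2.INTER_AREA)):
    hsv=cv2.cvtColor(f,cv2.COLOR_BGR2HSV);m=cv2.inRange(hsv,(100,120,60),(120,255,170))
    m[:160]=0;m[:,:200]=0;m[:,310:]=0
    n,l,st,ce=cv2.connectedComponentsWithStats(m)
    for i in range(1,n):
        if st[i,4]>150: print(st[i],ce[i],cv2.minAreaRect(cv2.findNonZero((l==i).astype(np.uint8))))
E
```

```text
[493.20942637 144.92371915 183.10109591] yaw 1.1331514172431127
[ 214  206   88   22 1889] [257.38433033 216.60561143] ((257.5, 216.5), (86.99998474121094, 20.999996185302734), 0.0)
[ 216  250   84   63 5159] [257.50746269 280.67028494] ((257.5, 281.0), (62.0, 83.0), 90.0)
[ 212  168   98   62 1340] [250.56119403 179.87985075] ((260.0807189941406, 198.14039611816406), (97.22408294677734, 60.00823974609375), 1.060911774635315)
[ 214  206   88   22 1867] [257.79646492 216.85484735] ((257.5, 216.5), (21.0, 87.0), 90.0)
[ 215  251   85   63 5100] [256.90235294 281.27862745] ((257.0, 282.0), (83.99998474121094, 61.99999237060547), 0.0)
```

Request:
apply_moves(commands=[[1, 3.8, 0.6, 10, -0.1], [1, 0, 0, 30, 0], [1, 0, 0, 30, 0], [1, 0, 0, 15, 0], [1, 0, 0, 7, 0], [1, 0, 0, 0, 0], [1, 0, 0, 0, 0]])

```text
time_s: 22.25
eef_pos: [494.1, 149.4, 91.8]
ee_rot: [0.001, 0.699, 0.715, 0.001]
force: [-0.8, 0.1, -1.8]
grip_width: 0.505
grip_force: 36.1
```

Request:
apply_moves(commands=[[1, -0.6, -0.2, 4, 0], [1, 0, 0, 4, 0], [1, 0, 0, 3, 0], [1, 0, 0, 3, 0], [1, 0, 0, 2, 0], [1, 0, 0, 0, 0]])

```text
time_s: 23.0
eef_pos: [493.4, 148.7, 74.9]
ee_rot: [-0.0, 0.699, 0.715, -0.0]
force: [0.7, 0.1, -1.2]
grip_width: 0.497
grip_force: 36.1
```

Request:
apply_moves(commands=[[1, 0, 0, 0.8, 0], [1, 0, 0, 0.8, 0], [1, 0, 0, 0.4, 0], [1, 0, 0, 0, 0]])

```text
time_s: 23.5
eef_pos: [493.5, 148.7, 73.1]
ee_rot: [0.0, 0.699, 0.715, 0.0]
force: [-1.2, 0.1, 0.1]
grip_width: 0.503
grip_force: 36.2
```

Request:
apply_moves(commands=[[1, 0, 0, 0.6, 0], [1, 0, 0, 0, 0], [0, 0, 0, 0, 0], [-0.4, 0, 0, 0, 0], [-0.4, 0, 0, 0, 0], [-0.4, 0, 0, 0, 0], [-0.4, 0, 0, -20, 0], [-0.4, 0, 0, -50, 0], [-0.4, 0, 0, -50, 0], [-0.4, -9, 0, -50, 0], [-0.4, 0, 0, 0, 0], [-0.4, 0, 0, 0, 0]])

```text
time_s: 25.0
eef_pos: [493.3, 139.7, 241.4]
ee_rot: [-0.001, 0.699, 0.715, -0.001]
force: [-0.3, 0.2, -0.2]
grip_width: 0.7
grip_force: 0.0
```

```bash
python3 - <<'E'
from h import *
s=sense();c=imaging.calibration("wrist");im=imaging.capture("wrist")
print(s["eef_pos"],s["joints"])
hsv=cv2.cvtColor(im,cv2.COLOR_BGR2HSV);m=cv2.inRange(hsv,(105,120,60),(125,255,255))
m[:130]=0;m[200:]=0;m[:,:225]=0;m[:,290:]=0
b=cv2.boxPoints(cv2.minAreaRect(cv2.findNonZero(m)));w=np.array([ray(c,*(q+.5),68) for q in b]);print(b,w,w.mean(0))
cv2.imwrite("pics/w6.png",cv2.resize(im,(800,600),interpolation=cv2.INTER_CUBIC))
E
```

```text
[493.31148036 139.71343753 241.42581803] [4.71543651e-02 2.96117399e-01 1.55209304e+00 2.21291181e-05
 1.29487171e+00 2.45639729e-02]
[[238. 141.]
 [278. 141.]
 [278. 196.]
 [238. 196.]] [[474.4 175.5  68. ]
 [513.4 176.4  68. ]
 [515.8 120.3  68. ]
 [474.7 119.3  68. ]] [494.575 147.875  68.   ]
```

View pics/w6.png

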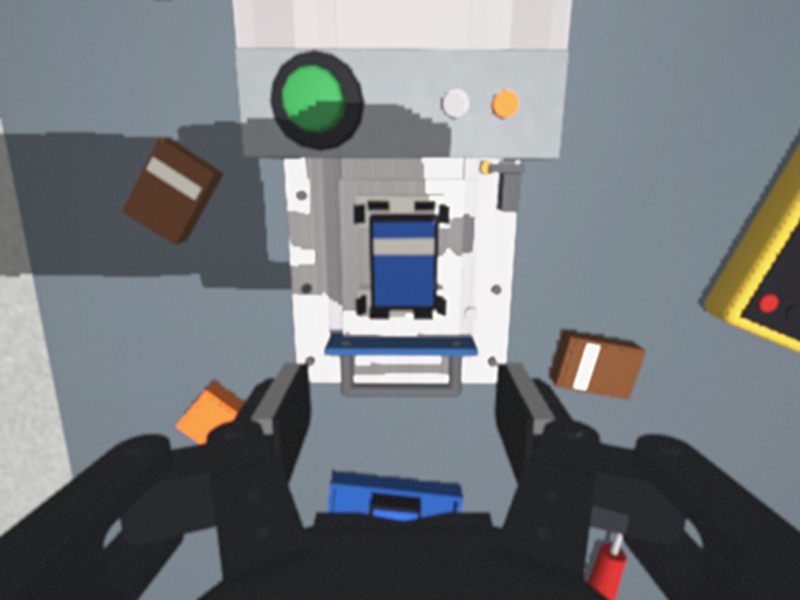

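The new module sits label up inside the four locators: label corners at (371,220)–(437,305), centre (494.6,147.9), nest at (493.5,148.4). The bar is at (402,390). Next I go behind the bar with shut fingers and push the drawer in.

Request:
apply_moves(commands=[[1, -30, 0, 0, 0], [1, -50, 0, 0, 0], [1, -42, 0, 20, 0], [1, 0, 0, 50, 0], [1, 0, 0, 50, 0], [1, 0, 0, 40, 0], [1, 0, 0, 22, 0], [1, 0, 0, 9, 0], [1, 0, 0, 0, 0], [1, 0, 0, 0, 0]], newtons=40)

```text
time_s: 26.3
eef_pos: [496.9, 17.7, 52.1]
ee_rot: [0.001, 0.699, 0.715, 0.0]
force: [-0.2, -0.0, -0.0]
grip_width: -0.002
grip_force: 0.0
```

Request:
apply_moves(commands=[[1, 5, 0, 0, 0], [1, 4, 0, 0, 0], [1, 4, 0, 0, 0], [1, 5, 0, 0, 0], [1, 6, 0, 0, 0], [1, 7, 0, 0, 0], [1, 8, 0, 0, 0], [1, 8, 0, 0, 0], [1, 8, 0, 0, 0], [1, 8, 0, 0, 0], [1, 8, 0, 0, 0], [1, 8, 0, 0, 0], [1, 8, 0, 0, 0], [1, 6, 0, 0, 0], [1, 5, 0, 0, 0], [1, 0, 0, 0, 0]])

```text
time_s: 28.3
eef_pos: [493.9, 116.1, 51.3]
ee_rot: [-0.0, 0.699, 0.715, -0.0]
force: [-0.2, 0.2, -0.1]
grip_width: 0.004
grip_force: 0.0
```

Request:
apply_moves(commands=[[1, 4, 0, 0, 0], [1, 4, 0, 0, 0], [1, 4, 0, 0, 0], [1, 4, 0, 0, 0], [1, 3, 0, 0, 0]])

```text
time_s: 28.92
eef_pos: [493.7, 134.7, 51.3]
ee_rot: [0.0, 0.699, 0.715, -0.0]
force: [-1.1, -5.3, 0.3]
grip_width: -0.001
grip_force: 2.3
```

Request:
apply_moves(commands=[[1, 2.5, 0, 0, 0], [1, 2.5, 0, 0, 0], [1, 2.5, 0, 0, 0], [1, 1.5, 0, 0, 0]])

```text
time_s: 29.42
eef_pos: [493.9, 142.4, 51.6]
ee_rot: [0.001, 0.699, 0.715, -0.001]
force: [-0.3, -18.8, 1.6]
grip_width: 0.003
grip_force: 9.4
```

Request:
apply_moves(commands=[[1, 0, 0, 0, 0], [1, -8, 0, 0, 0], [1, -30, 0, 0, 0], [1, -10, 0, -20, 0], [1, 0, 0, -55, 0], [1, 0, 0, -55, 0], [1, 0, 0, -35, 0], [1, 0, 0, 0, 0], [1, 0, 0, 0, 0]])

```text
time_s: 30.55
eef_pos: [494.3, 95.8, 215.6]
ee_rot: [-0.001, 0.699, 0.715, -0.0]
force: [0.8, 0.4, -0.3]
grip_width: 0.001
grip_force: 0.0
```

```bash
python3 - <<'E'
from h import *
s=sense();c=imaging.calibration("wrist");im=imaging.capture("wrist")
print(s["eef_pos"],s["force"])
hsv=cv2.cvtColor(im,cv2.COLOR_BGR2HSV);m=cv2.inRange(hsv,(50,100,40),(80,255,255))
n,l,st,ce=cv2.connectedComponentsWithStats(m)
for i in range(1,n):
    if st[i,4]>150: x,y,w,h,_=st[i];print(st[i],ray(c,x+w/2,y+h/2,137))
m=cv2.inRange(hsv,(105,120,50),(125,255,255));n,l,st,ce=cv2.connectedComponentsWithStats(m)
for i in range(1,n):
    if st[i,4]>100: print("blue",st[i],ray(c,*ce[i],54))
print("front expected home",proj(c,np.array([492.4,201.5,54])))
E
```

```text
[494.32944256  95.79022528 215.55817174] [ 0.80932807  0.44699903 -0.27852361]
blue [196  72 122   8 795] [492.3 191.3  54. ]
front expected home [257.6  63.1]
```

```bash
python3 - <<'E'
from h import *
import pickle
c=imaging.calibration("wrist");im=imaging.capture("wrist")
def rows(c,im,u,lo,hi):
    hsv=cv2.cvtColor(im,cv2.COLOR_BGR2HSV);m=cv2.inRange(hsv,(105,120,50),(125,255,255))
    r=[v for v in range(lo,hi) if m[v,u]];return r[0],r[-1]+1,ray(c,u,r[0],54),ray(c,u,r[-1]+1,54)
print(rows(c,im,257,60,95))
im1=cv2.resize(cv2.imread("pics/w1.png"),(512,384),interpolation=cv2.INTER_AREA)
print(rows(pickle.load(open("w1.pkl","rb")),im1,257,205,235))
# bar profile
g=cv2.cvtColor(im,cv2.COLOR_BGR2GRAY)[78:125,257];print(g.tolist(),ray(c,257,78,44)[1],ray(c,257,110,44)[1])
E
```

```text
(73, 80, array([491.9, 193.4,  54. ]), array([492. , 187.6,  54. ]))
(214, 223, array([494.1,  91. ,  54. ]), array([494.1,  80.1,  54. ]))
[45, 45, 68, 108, 130, 137, 135, 136, 136, 136, 137, 137, 135, 135, 136, 135, 136, 135, 137, 137, 136, 134, 136, 136, 137, 136, 135, 137, 136, 132, 110, 77, 58, 60, 61, 63, 61, 58, 54, 53, 64, 99, 122, 136, 138, 138, 137] 190.1 161.7
```

Request:
apply_moves(commands=[[1, 35, -10, 0, 0], [1, 50, -14, 0, 0], [1, 42, -11.2, 0, 0], [1, 15.7, -4, 0, 0], [1, 0, 0, 30, 0], [1, 0, 0, 14, 0], [1, 0, 0, 6, 0], [1, 0, 0, 0, 0]])

```text
time_s: 31.65
eef_pos: [452.6, 237.2, 166.5]
ee_rot: [-0.0, 0.699, 0.715, -0.0]
force: [0.5, 0.1, 0.5]
grip_width: 0.003
grip_force: 0.0
```

Request:
apply_moves(commands=[[1, 0, 0, 4, 0], [1, 0, 0, 3, 0], [1, 0, 0, 2, 0], [1, 0, 0, 2, 0], [1, 0, 0, 0, 0]])

```text
time_s: 32.28
eef_pos: [452.4, 237.5, 155.6]
ee_rot: [0.0, 0.699, 0.715, 0.0]
force: [-0.4, -1.0, 2.9]
grip_width: -0.004
grip_force: 1.7
```

Request:
apply_moves(commands=[[1, 0, 0, 1.2, 0], [1, 0, 0, 1.2, 0], [1, 0, 0, 0.6, 0], [1, 0, 0, 0, 0]])

```text
time_s: 32.78
eef_pos: [452.4, 237.5, 153.0]
ee_rot: [0.0, 0.699, 0.715, 0.0]
force: [-1.3, -1.3, 9.1]
grip_width: 0.001
grip_force: 4.5
```

Request:
apply_moves(commands=[[1, 0, 0, -6, 0], [1, 0, 0, -20, 0], [1, 0, 0, -50, 0], [1, -40, 0, -30, 0], [1, -50, 0, 0, 0], [1, -40, 0, 0, 0], [1, 0, 0, 0, 0], [1, 0, 0, 0, 0], [1, 0, 0, 0, 0]])

```text
time_s: 33.9
eef_pos: [455.1, 108.4, 258.2]
ee_rot: [-0.0, 0.699, 0.716, -0.0]
force: [-0.2, -0.0, -0.8]
grip_width: -0.002
grip_force: 0.0
```

```bash
python3 - <<'E'
from h import *
s=sense();c=imaging.calibration("wrist");im=imaging.capture("wrist")
print(s["eef_pos"],s["force"])
hsv=cv2.cvtColor(im,cv2.COLOR_BGR2HSV);m=cv2.inRange(hsv,(50,100,40),(80,255,255))
n,l,st,ce=cv2.connectedComponentsWithStats(m)
for i in range(1,n):
    if st[i,4]>150: x,y,w,h,_=st[i];print(st[i],ray(c,x+w/2,y+h/2,137))
for yy in (157.8,): print("bar expected",proj(c,np.array([492.7,157.8,44])))
u,v=proj(c,np.array([492.7,157.8,44])).astype(int)
print(cv2.cvtColor(im,cv2.COLOR_BGR2GRAY)[v-12:v+13,u].tolist(),ray(c,u,v+1,44)-ray(c,u,v,44))
E
```

```text
[455.10083951 108.42875217 258.21825914] [-0.17872625 -0.02600966 -0.80926647]
[ 237    0   38   44 1321] [451.5 236.6 137. ]
bar expected [292.3 126. ]
[234, 234, 231, 205, 157, 132, 123, 98, 86, 90, 100, 105, 106, 101, 92, 115, 173, 225, 235, 232, 207, 160, 140, 139, 139] [ 0.  -1.1  0. ]
```

```bash
python3 -c "
from rig import ctrl; print(ctrl.finish_job())"
```

```text
the job is handed in; nothing more can be done
None
```

I handed the job in at about 34 s. The tested module is in the tray bay and the next one lies label up in the nest. The drawer was pushed to its stop, and the button was pressed fully and let go. The hand-in returned no verdict, so these are my own camera and force readings.

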